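# Fetch the boxed-in transmitter pack for charging

### The job

The black transmitter pack lies in the grey storage tray, hemmed in by the blue spray can, the red bottle and the yellow carton. Move these three onto the black rubber mat and leave all three standing upright there, then lay the pack flat, white label up, in the recess of the green charging dock; after that put the can, the bottle and the carton back in the tray, each upright in the middle of the disc of its own colour. Never tip any of the three over, and leave the white mug where it is.

Things in the scene. Friction and masses are not known exactly. Their poses are not given: they have to be found in the camera images.
- can_center (a point): blue spray can, standing: diameter 52 mm up to 98 mm above its foot, white cap (38 mm diameter) above that, 120 mm tall in all, about 0.22 kg. The point is on its axis half-way up, 60 mm above its foot; z along the axis. Starts on the blue disc. While things stand close by in the tray, grip it 75 to 85 mm above its foot, so that the fingers pass above the pack.
- bottle_center (a point): red plastic bottle with a white label and black cap, closed, standing: body diameter 54 mm up to 90 mm above its foot, then a shoulder and a 24 mm cap, 115 mm tall in all, about 0.2 kg. The point is on its axis half-way up, 57.5 mm above its foot; z along the axis. Starts on the red disc. In the tray grip it 70 to 78 mm above its foot.
- carton_center (a point): yellow cardboard carton with red labels, standing, rigid: 48 x 48 mm, 110 mm tall, about 0.15 kg. The point is its centre, 55 mm above its foot; x and y square to its sides, z up; it starts on the yellow disc, turned up to 0.15 rad from the disc's axes. In the tray grip it 75 to 85 mm above its foot.
- pack_center (a point): black transmitter pack with a white label and two small steel controls on top, lying flat amid the three tall things: 56 (x) x 38 (y) x 32 mm (z), about 0.14 kg. The point is its centre, 16 mm above its underside; x along its length, z up. It lies on the tray's floor, which is 4 mm above the table. The tall things stand 4 to 16 mm from it, too close for fingers.
- disc_blue: blue disc, 72 mm diameter, 3 mm thick, fixed on the tray's floor; origin at the centre of its underside, 4 mm above the table; its upper face is 7 mm above the table. The discs lie 62 mm to either side of the pack (along y) and 64 mm to its robot side (along -x), in any order. Its x and y are the tray's, which is 220 x 220 mm with a rim 14 mm high.
- disc_red: red disc, like the blue one (the tray's far edge also holds a small battery and a steel adapter, up to 19 mm tall, about 70 mm beyond the pack, with no part in the job)
- disc_yellow: yellow disc, like the blue one
- mat: black rubber mat, 260 (x) x 150 (y) mm, 4 mm thick, fixed on the table to the left or right of the tray; origin at the centre of its underside on the table. Room for the three things in a row along its x, 80 mm apart.
- dock: green charging dock with a white recess, 120 (x) x 90 (y) mm, fixed on the table at the other side of the tray from the mat; origin at the centre of its underside on the table. Its recess, in the middle, is 76 (x) x 58 (y) mm; the recess floor is 4 mm and the rim around it 10 mm above the table. The pack goes in with its length along the dock's x, either way round.
- mug: white mug, 80 mm across, 90 mm tall, with a handle, standing on the table 115 to 135 mm from the middle of the dock, on the robot's side of it; origin at the centre of its underside. It stays where it is.

How it is judged:
On the way, in this order (a step that is already met when the one before it is completed fails the run):
1. the can, the bottle and the carton all stand upright on the mat, released (x of can_center in the frame of mat between -0.115 and 0.115 m and y of can_center in the frame of mat between -0.06 and 0.06 m and angle between each of can_center, bottle_center, carton_center's own z axis and vertical below 0.12 rad and contact force between each of can, bottle, carton and the fingers below 0.2 N and linear speed of each of can, bottle, carton below 0.02 m/s and height (world z) of can_center between 0.058 and 0.07 m and x of bottle_center in the frame of mat between -0.115 and 0.115 m and y of bottle_center in the frame of mat between -0.06 and 0.06 m and height (world z) of bottle_center between 0.0555 and 0.0675 m and x of carton_center in the frame of mat between -0.115 and 0.115 m and y of carton_center in the frame of mat between -0.06 and 0.06 m and height (world z) of carton_center between 0.053 and 0.065 m), for 0.2 s.
2. the pack lies flat in the dock's recess, released (horizontal distance between pack_center and dock below 0.014 m and angle between the x axis of pack_center and the x axis of dock, either way round below 0.3 rad and angle between pack_center's own z axis and vertical below 0.1 rad and height (world z) of pack_center between 0.015 and 0.024 m and contact force between pack and the fingers below 0.2 N and linear speed of pack below 0.02 m/s), for 0.2 s.
At the end, for the whole second after the job is handed in: The pack lies flat in the dock's recess (centre within 14 mm of the dock's, length within 0.3 rad of the dock's x, either way round, label up); the can, bottle and carton stand upright (within 0.12 rad) on the tray's discs of their own colours, centres within 14 mm; all released and at rest (all of step 2 and angle between each of can_center, bottle_center, carton_center's own z axis and vertical below 0.12 rad and contact force between each of can, bottle, carton and the fingers below 0.2 N and linear speed of each of can, bottle, carton below 0.02 m/s and horizontal distance between can_center and disc_blue below 0.014 m and height (world z) of can_center between 0.061 and 0.073 m and horizontal distance between bottle_center and disc_red below 0.014 m and height (world z) of bottle_center between 0.0585 and 0.0705 m and horizontal distance between carton_center and disc_yellow below 0.014 m and height (world z) of carton_center between 0.056 and 0.068 m); the robot touches nothing.
It fails at once if the can is tipped over (angle between can_center's own z axis and vertical above 0.7 rad).
It fails at once if the bottle is tipped over (angle between bottle_center's own z axis and vertical above 0.7 rad).
It fails at once if the carton is tipped over (angle between carton_center's own z axis and vertical above 0.7 rad).
It fails at once if the mug is shifted by more than 25 mm (distance of mug from where it was at the start of the episode above 0.025 m).
It also fails if it takes over 128 s, if anything falls off the work surface, if the arm or the gripper's body presses on something with over 40 N, if the wrist force passes 120 N, or if a joint passes its speed limit or range.

### The arm

A 6-joint arm with a two-finger parallel gripper is mounted at the origin on the work surface. World frame = base frame: x ahead of the robot, y to its left, z up, the work surface at z = 0. Lengths are in m, angles in rad, forces in N, time in s.
With the tool pointing down it reaches from about 0.15 to 0.775 m from the base axis. Payload 6.1 kg.
Tool frame: the origin (TCP) lies midway between the tips of the shut fingers; the grasp point (between the pads) lies 19 mm behind it; z points along the fingers, y is the line along which they close (so a half turn about z gives the same grasp; the last joint's range is limited). The gripper opens to 85 mm and grips with 20 to 120 N. Pads are 22 mm wide; open, the fingers measure 114 mm over their backs; the gripper's body (76 mm by 85 mm) begins 54 mm behind the grasp point. The pads swing forward as they close: fully open they stand 13 mm farther back than shut.
Start: joints at [-1.238, 0.126, -0.04, 1.405, 0, 1.571], TCP at [0.172, -0.496, 0.231] pointing down, gripper open.
Joint ranges: [-2.72, 2.72], [-0.95, 1.95], [-1.27, 1.35], [-1.78, 2.02], [-1.46, 1.47], [-3.14, 3.14]. Speed limits (rad/s): [2.39, 2.39, 3.01, 3.14, 3.14, 3.14].

### API

Orientations are given as a unit quaternion [w, x, y, z].
In Python, from cell import * gives the robot as it stands.
- The arm moves only by the tool arm_command, never from a script. Its argument "plan" is a list of rows, each a list of 3 entries, a list of its own where there are three numbers: the closure, from 0 (fully open) to 1 (shut), then the shift along the tool's x, y, z in mm, then the turn about the tool's z in rad. A call has 1 to 5 rows; each row is the pose to reach, as a shift and turn from the pose commanded when the call began, along the tool's axes at that moment; what a row does not reach only later rows make up. A row lasts 1/10 s, in which the tool goes at most 50 mm and 8.59 degrees, less where a joint would pass 70% of its speed; a pose out of reach is approached as far as the arm can. A call with a gripper value outside its range is refused whole. The fingers move at their own pace and stop on an object; "squeeze" is the grip in N (left out, the last holds). Time passes only in rows, so rows that repeat a pose let the fingers close. It gives the time, the measured TCP pose, the force, the opening and the grip force at its end, in the units of the state.
- state(): the state, without advancing time (a new reading comes with each control period).
- read_camera(name): name is "scene" or "side" or "wrist"; returns a dict with "image" (480x640x3 uint8, blue, green, red), "fx", "fy", "cx", "cy" (pixels), "R" (3x3) and "t" (3): a world point X has camera coordinates R X + t. Camera axes: x right, y down, z forward; pixel columns grow to the right and rows downward; lengths in m; the calibration is good to about 2 mm. A picture is of the moment at which its call begins. There is no depth.
- sign_off(): hands the job in; it is judged then, once.
The state is a dict: "clock": time; "q": joint angles; "dq": joint speeds; "joint_efforts": joint torques, N m; "ee_pos": TCP position; "ee_rot": TCP orientation; "ft_force": force on the tool from outside, world axes, zero at the start; "moment": the same for the moment, N m; "width": finger opening in m; "gripper_force": force on a finger pad.
Only numpy, scipy, OpenCV 4.12 (cv2) and the standard library are available. Lean on these libraries where they do the work, as an engineer would, in place of code of your own. Each camera call takes 0.05 s, during which the arm holds its last target. There are 200 camera calls.

## Working session

There is one attempt and no reset: what is moved stays moved. The work goes in short steps, Python scripts to look and compute and a tool call to move; the robot and the scene stay as the last step left them, time stands still between calls to the robot, and variables do not carry over. Pictures are saved under pics/ and viewed, at most 14 in all, crops included, and the job is handed in when it is done.

Besides the shell and the picture viewer there is one more tool, called after ">>>" as name(argument=value, ...), one argument or row to a line, values as JSON. arm_command: Moves the arm, as the interface text tells. Its arguments: {"type":"object","properties":{"plan":{"type":"array"},"squeeze":{"type":"number"}},"required":["plan"]}

```bash
mkdir -p pics; ls; python3 - <<'E'
from cell import *
import cv2
s=state();print(s)
for n in("scene","side"):
    c=read_camera(n);cv2.imwrite(f"pics/{n}0.png",c["image"]);print(n,c["fx"],c["cx"],c["R"],c["t"])
E
```

```text
pics
{'clock': 0.0, 'q': array([-1.23798041e+00,  1.26415001e-01, -4.06185214e-02,  1.40538817e+00,
        3.96130218e-07,  1.57081515e+00]), 'dq': array([ 2.08750443e-04,  4.14457902e-04, -1.99327873e-03, -1.23110229e-03,
        9.21875119e-04,  3.36594853e-05]), 'joint_efforts': array([-1.58826108e-03, -4.35911322e+01,  3.52925420e+01,  1.72795990e-02,
       -2.74259964e-04,  1.17293123e-05]), 'ee_pos': array([ 0.17138846, -0.49580887,  0.23050529]), 'ee_rot': array([-8.01488716e-04,  9.86187351e-01,  1.65631664e-01, -1.34425923e-04]), 'ft_force': array([-0.00693069, -1.04460891, -0.21623827]), 'moment': array([-0.03486568,  0.03660277, -0.03729913]), 'gripper_force': 0.0, 'width': 0.0850328750389066}
scene 530.9094657594505 323.1668205893044 [[-0.65115849  0.75889864  0.00809108]
 [ 0.60429431  0.52489407 -0.59942857]
 [-0.45915249 -0.38543361 -0.80038736]] [ 0.32034998 -0.25032736  1.25643628]
side 605.2785747875602 316.6739631123901 [[ 0.99498425 -0.09914137  0.01331679]
 [-0.0528921  -0.63441216 -0.77118327]
 [ 0.0849045   0.76661085 -0.6364739 ]] [-0.48275106  0.07430557  1.03613659]
```

View pics/scene0.png

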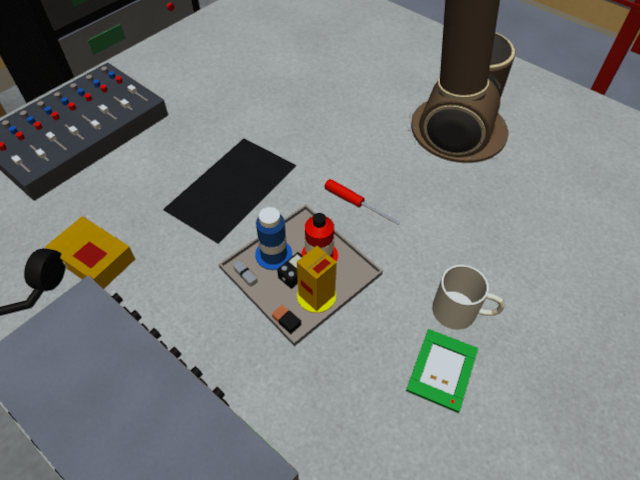

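View pics/side0.png

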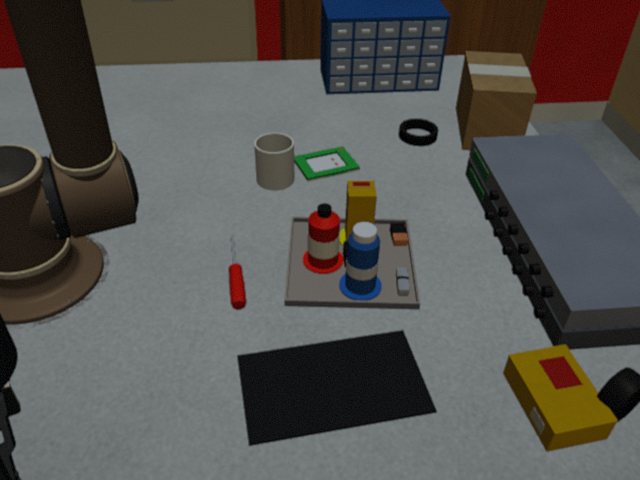

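The scene view shows the tray centred near (300,275), with the can at (271,240), bottle at (319,235) and carton at (317,278). The mat's corners are at about (243,139), (295,165), (219,240) and (165,209), and the dock is at (443,370). In the side view the robot is at the left and the mat is nearest the camera (+y).

```bash
cat > h.py <<'E'
from cell import *
import cv2, numpy as np
from scipy.spatial.transform import Rotation as Rn
def ray(c,p):
    d=c["R"].T@np.array([(p[0]-c["cx"])/c["fx"],(p[1]-c["cy"])/c["fy"],1.]); return -c["R"].T@c["t"],d
def cast(c,p,z):
    o,d=ray(c,p); return o+d*(z-o[2])/d[2]
def proj(c,X):
    v=c["R"]@np.asarray(X,float)+c["t"]; return np.array([c["fx"]*v[0]/v[2]+c["cx"],c["fy"]*v[1]/v[2]+c["cy"]])
def tool(s=None):
    s=s or state(); q=s["ee_rot"]; return s["ee_pos"],Rn.from_quat([q[1],q[2],q[3],q[0]])
def to(X,yaw=None):
    "mm along tool axes to bring TCP to X; yaw: world direction of closing line"
    p,R=tool(); d=R.inv().apply(np.asarray(X)-p)*1000
    y=R.apply([0,1,0]); yw=np.arctan2(y[1],y[0]); t=None
    if yaw is not None: t=-((yaw-yw+np.pi/2)%np.pi-np.pi/2)  # tool z is down
    return np.round(d,1),t,round(yw,3)
def mask(c,lo,hi):
    return cv2.inRange(cv2.cvtColor(c["image"],cv2.COLOR_BGR2HSV),lo,hi)
def big(m):
    k=max(cv2.findContours(m,0,2)[0],key=cv2.contourArea); return k
E
python3 - <<'E'
from h import *
c=read_camera("scene")
P=lambda L,z:np.array([cast(c,p,z)for p in L])
def show(n,a):
    print(n,a.round(3).tolist(),a.mean(0).round(3))
show("tray",P([(307,207),(381,271),(295,342),(221,267)],.016))
m=P([(243,139),(295,165),(219,240),(165,209)],.004);show("mat",m)
k=big(mask(c,(50,100,60),(75,255,255)));b=cv2.boxPoints(cv2.minAreaRect(k));show("dock",P(b,.01))
print("can",cast(c,(269,216),.127),"bottle",cast(c,(319.5,218),.122),"carton",cast(c,(317,261),.117),"mug",cast(c,(465,285),.09))
w=read_camera("wrist");p,R=tool()
print("cam in tool",R.inv().apply(-w["R"].T@w["t"]-p), (w["R"]@R.as_matrix()).round(3),w["fx"])
E
```

```text
tray [[0.426, -0.101, 0.016], [0.451, 0.107, 0.016], [0.663, 0.083, 0.016], [0.641, -0.125, 0.016]] [ 0.545 -0.009  0.016]
mat [[0.363, -0.354, 0.004], [0.345, -0.208, 0.004], [0.596, -0.182, 0.004], [0.615, -0.325, 0.004]] [ 0.48  -0.267  0.004]
dock [[0.61, 0.276, 0.01], [0.49, 0.24, 0.01], [0.46, 0.331, 0.01], [0.58, 0.359, 0.01]] [0.535 0.301 0.01 ]
can [ 0.55231789 -0.07459438  0.127     ] bottle [ 0.49464927 -0.0075066   0.122     ] carton [0.56373631 0.04677113 0.117     ] mug [0.42376704 0.25444175 0.09      ]
cam in tool [ 0.0819457   0.00056324 -0.14240547] [[ 0.001  1.    -0.   ]
 [-0.946  0.001 -0.325]
 [-0.325  0.     0.946]] 420.9720230096359
```

>>> arm_command(
  plan=[
    [0, [150, -121, -23], 0],
    [0, [150, -121, -23], 0],
    [0, [150, -121, -23], 0],
    [0, [150, -121, -23], 0],
    [0, [150, -121, -23], 0],
  ],
  squeeze=40,
)

```text
clock: 0.7
ee_pos: [0.2757, -0.3294, 0.2554]
ee_rot: [0.0, 0.986, 0.168, 0.001]
ft_force: [-0.5, 0.6, -0.4]
width: 0.0855
gripper_force: 0.0
```

>>> arm_command(
  plan=[
    [0, [150, -121, -23], 0],
    [0, [150, -121, -23], 0],
    [0, [150, -121, -23], 0],
    [0, [150, -121, -23], 0],
    [0, [150, -121, -23], 0],
  ],
)

```text
clock: 1.2
ee_pos: [0.3782, -0.1662, 0.2777]
ee_rot: [-0.0, 0.986, 0.169, 0.001]
ft_force: [-0.5, -0.8, 0.3]
width: 0.0853
gripper_force: 0.0
```

>>> arm_command(
  plan=[
    [0, [150, -121, -23], 0],
    [0, [150, -121, -23], 0],
    [0, [150, -121, -23], 0],
    [0, [150, -121, -23], 0],
    [0, [150, -121, -23], 0],
  ],
)

```text
clock: 1.7
ee_pos: [0.4805, -0.0033, 0.2996]
ee_rot: [-0.0, 0.986, 0.168, -0.0]
ft_force: [0.9, -1.0, 0.2]
width: 0.0852
gripper_force: 0.0
```

>>> arm_command(
  plan=[
    [0, [0, 0, 0], -0.675],
    [0, [0, 0, 0], -0.675],
    [0, [0, 0, 0], -0.675],
    [0, [0, 0, 0], -0.675],
    [0, [0, 0, 0], -0.675],
  ],
)

```text
clock: 2.2
ee_pos: [0.478, -0.0076, 0.2999]
ee_rot: [0.0, 0.875, 0.484, -0.0]
ft_force: [0.5, -1.1, -0.1]
width: 0.0855
gripper_force: 0.0
```

>>> arm_command(
  plan=[
    [0, [0, 0, 0], -0.675],
    [0, [0, 0, 0], -0.675],
    [0, [0, 0, 0], -0.675],
    [0, [0, 0, 0], -0.675],
    [0, [0, 0, 0], -0.675],
  ],
)

```text
clock: 2.7
ee_pos: [0.478, -0.0076, 0.3]
ee_rot: [-0.0, 0.665, 0.747, -0.0]
ft_force: [-0.2, 0.4, -0.5]
width: 0.0853
gripper_force: 0.0
```

>>> arm_command(
  plan=[
    [0, [0, 0, 0], -0.675],
    [0, [0, 0, 0], -0.675],
    [0, [0, 0, 0], -0.675],
    [0, [0, 0, 0], -0.675],
    [0, [0, 0, 0], -0.675],
  ],
)

```text
clock: 3.2
ee_pos: [0.478, -0.0076, 0.2999]
ee_rot: [-0.0, 0.381, 0.925, -0.0]
ft_force: [0.1, -1.0, -0.1]
width: 0.0854
gripper_force: 0.0
```

>>> arm_command(
  plan=[
    [0, [0, 0, 0], -0.675],
    [0, [0, 0, 0], -0.675],
    [0, [0, 0, 0], -0.675],
    [0, [0, 0, 0], -0.675],
    [0, [0, 0, 0], -0.675],
  ],
)

```text
clock: 3.7
ee_pos: [0.478, -0.0076, 0.3]
ee_rot: [-0.0, 0.053, 0.999, -0.0]
ft_force: [0.7, 0.1, 0.4]
width: 0.0855
gripper_force: 0.0
```

```bash
python3 - <<'E'
from h import *
c=read_camera("wrist");cv2.imwrite("pics/w1.png",c["image"]);np.savez("w1.npz",**{k:np.array(v) for k,v in c.items()})
s=state();print(s["q"].round(3),s["clock"],to([.5,0,.3],1.46))
E
```

```text
[-0.016  0.047  0.025  1.549 -0.     0.089] 3.75 (array([-21.1,   9.8,  -0.1]), np.float64(0.006405198176364424), np.float64(1.466))
```

View pics/w1.png

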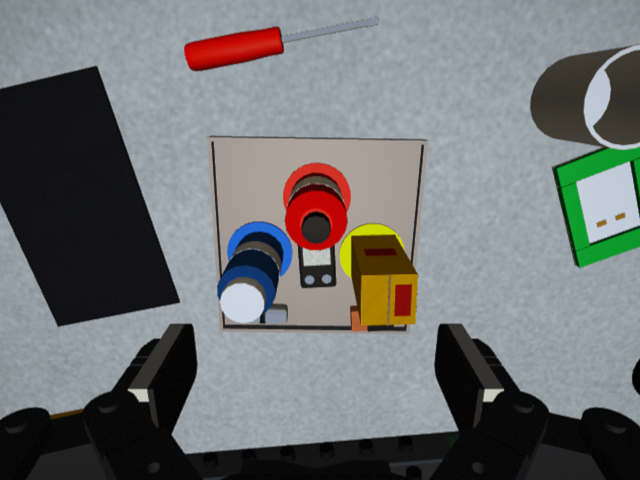

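```bash
python3 - <<'E'
import cv2
i=cv2.imread("pics/w1.png")[130:340,200:440];cv2.imwrite("pics/w1c.png",cv2.resize(i,None,fx=2.85,fy=2.85,interpolation=cv2.INTER_CUBIC))
E
```

```text
(no output)
```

View pics/w1c.png

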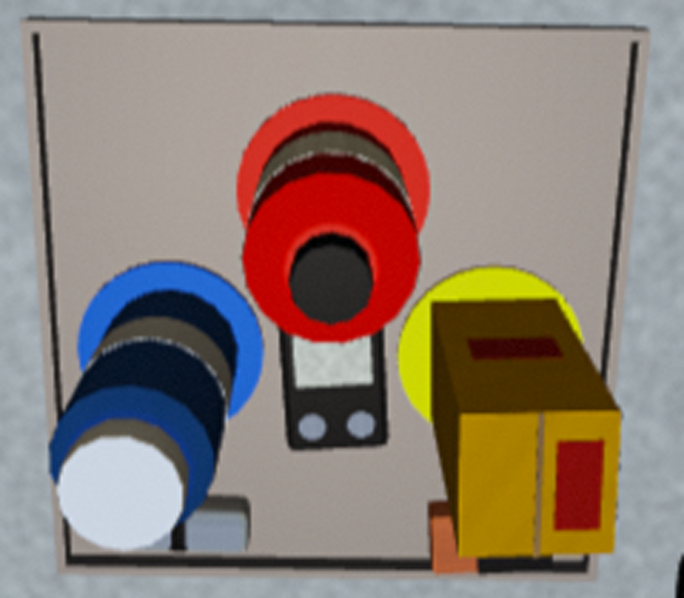

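The close crop shows the can cap at crop (121,491), the bottle cap at (331,278) and the carton top corners at (459,412), (621,409), (615,553) and (459,556). All three disc edges are visible, and the pack is partly hidden at about (335,390).

```bash
python3 - <<'E'
from h import *
from scipy.optimize import least_squares
c=dict(np.load("w1.npz"))
f=lambda L,z:np.array([cast(c,(200+x/2.85,130+y/2.85),z)[:2] for x,y in L])
for n,L in dict(blue=[(80,340),(105,287),(165,262),(225,285),(255,315),(263,350)],red=[(238,190),(255,140),(290,108),(335,94),(380,108),(415,140),(430,185)],yellow=[(399,355),(415,305),(450,275),(495,266),(540,278),(570,305)]).items():
    P=f(L,.007);r=least_squares(lambda q:np.hypot(*(P-q).T)-.036,P.mean(0));print(n,r.x.round(4),(r.fun*1e3).round(1))
print("can",f([(121,491)],.127),"bot",f([(331,278)],.122))
k=f([(459,412),(621,409),(615,553),(459,556)],.117);print("carton",k.mean(0),k.round(3).tolist(),[np.arctan2(*(b-a)[::-1]).round(3) for a,b in((k[0],k[1]),(k[3],k[2]),(k[0],k[3]),(k[1],k[2]))])
print("tray",f([(25,17),(650,30),(590,577),(60,573)],.016))
print("mat",[cast(c,p,.004)[:2].round(3) for p in((97,67),(179,301),(58,325))])
E
```

```text
blue [ 0.5497 -0.0783] [-0.6 -0.   0.7 -0.9  0.3 -0.3]
red [ 0.4939 -0.0088] [-0.2 -0.6 -0.3  0.9 -0.1 -0.3 -0.5]
yellow [0.5634 0.0447] [-0.5  0.1  0.4 -0.1 -0.3 -0.2]
can [[ 0.54792325 -0.07753493]] bot [[ 0.49115003 -0.00986734]]
carton [0.56356529 0.04526919] [[0.538, 0.023], [0.542, 0.071], [0.589, 0.067], [0.586, 0.02]] [np.float64(1.487), np.float64(1.488), np.float64(-0.07), np.float64(-0.065)]
tray [[ 0.41828627 -0.10875106]
 [ 0.44533982  0.10631028]
 [ 0.66010795  0.07797153]
 [ 0.63595919 -0.13539321]]
mat [array([ 0.344, -0.207]), array([ 0.599, -0.181]), array([ 0.615, -0.329])]
```

>>> arm_command(
  plan=[
    [0, [-78, -62, 90], -0.02],
    [0, [-78, -62, 90], -0.02],
    [0, [-78, -62, 90], -0.02],
    [0, [-78, -62, 90], -0.02],
    [0, [-78, -62, 90], -0.02],
  ],
)

```text
clock: 4.25
ee_pos: [0.5483, -0.0774, 0.2094]
ee_rot: [-0.001, 0.046, 0.999, 0.0]
ft_force: [-0.0, 0.7, 0.2]
width: 0.0856
gripper_force: 0.0
```

>>> arm_command(
  plan=[
    [0, [0, 0, 40], 0],
    [0, [0, 0, 80], 0],
    [0, [0, 0, 120], 0],
    [0, [0, 0, 144], 0],
    [0, [0, 0, 144], 0],
  ],
)

```text
clock: 4.75
ee_pos: [0.5466, -0.0757, 0.0643]
ee_rot: [-0.002, 0.044, 0.999, 0.0]
ft_force: [-1.1, 0.4, 1.4]
width: 0.0856
gripper_force: 0.0
```

>>> arm_command(
  plan=[
    [1, [0, 0, 0], 0],
    [1, [0, 0, 0], 0],
    [1, [0, 0, 0], 0],
    [1, [0, 0, 0], 0],
    [1, [0, 0, 0], 0],
  ],
)

```text
clock: 5.25
ee_pos: [0.5507, -0.0765, 0.0691]
ee_rot: [0.002, 0.044, 0.999, -0.0]
ft_force: [-0.4, -0.3, 6.8]
width: 0.0507
gripper_force: 41.5
```

>>> arm_command(
  plan=[
    [1, [0, 0, 0], 0],
    [1, [0, 0, -15], 0],
    [1, [0, 0, -40], 0],
    [1, [0, 0, -75], 0],
    [1, [0, 0, -110], 0],
  ],
)

```text
clock: 5.75
ee_pos: [0.5487, -0.0761, 0.178]
ee_rot: [-0.0, 0.044, 0.999, 0.0]
ft_force: [0.7, -0.1, -3.5]
width: 0.0509
gripper_force: 42.7
```

>>> arm_command(
  plan=[
    [1, [0, 0, -44], 0],
    [1, [-7, -45, -44], 0],
    [1, [-13, -90, -44], 0],
    [1, [-20, -135, -44], 0],
    [1, [-26, -181, -44], 0],
  ],
)

```text
clock: 6.25
ee_pos: [0.559, -0.2603, 0.2214]
ee_rot: [0.001, 0.044, 0.999, -0.0]
ft_force: [1.7, 0.1, -1.2]
width: 0.0508
gripper_force: 42.8
```

>>> arm_command(
  plan=[
    [1, [0, 0, 0], 0],
    [1, [0, 0, 40], 0],
    [1, [0, 0, 80], 0],
    [1, [0, 0, 110], 0],
    [1, [0, 0, 135], 0],
  ],
)

```text
clock: 6.75
ee_pos: [0.5582, -0.258, 0.0838]
ee_rot: [-0.001, 0.044, 0.999, 0.0]
ft_force: [-0.4, 0.0, -2.0]
width: 0.0506
gripper_force: 43.2
```

>>> arm_command(
  plan=[
    [1, [0, 0, 10], 0],
    [1, [0, 0, 16], 0],
    [1, [0, 0, 19], 0],
    [1, [0, 0, 19], 0],
    [1, [0, 0, 19], 0],
  ],
)

```text
clock: 7.25
ee_pos: [0.5596, -0.2591, 0.0676]
ee_rot: [0.001, 0.044, 0.999, -0.0]
ft_force: [0.3, -0.3, -3.0]
width: 0.051
gripper_force: 43.2
```

```bash
python3 - <<'E'
from h import *
s=state();print(s["clock"],s["ft_force"],s["ee_pos"])
c=read_camera("side");cv2.imwrite("pics/s2.png",c["image"][300:460,230:450].repeat(2,0).repeat(2,1))
E
```

```text
7.25 [ 0.25242708 -0.26619512 -3.04070657] [ 0.5595996  -0.25907886  0.06763535]
```

View pics/s2.png

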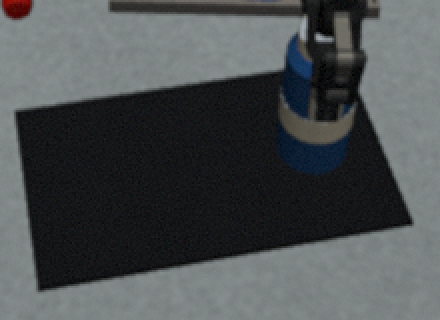

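The can is upright at the right end of the mat, still in the fingers. I'll lower it 2 mm, release it and go to the bottle.

>>> arm_command(
  plan=[
    [1, [0, 0, 2], 0],
    [1, [0, 0, 2], 0],
    [0, [0, 0, 2], 0],
    [0, [0, 0, 2], 0],
    [0, [0, 0, 2], 0],
  ],
)

```text
clock: 7.8
ee_pos: [0.559, -0.2589, 0.0645]
ee_rot: [0.0, 0.044, 0.999, -0.0]
ft_force: [-0.6, 0.9, -0.1]
width: 0.0852
gripper_force: 0.0
```

>>> arm_command(
  plan=[
    [0, [0, 0, 0], 0],
    [0, [0, 0, -30], 0],
    [0, [0, 0, -70], 0],
    [0, [0, 0, -110], 0],
    [0, [0, 0, -150], 0],
  ],
)

```text
clock: 8.3
ee_pos: [0.5586, -0.2587, 0.2157]
ee_rot: [-0.0, 0.044, 0.999, 0.0]
ft_force: [1.1, -0.6, 0.3]
width: 0.0854
gripper_force: 0.0
```

>>> arm_command(
  plan=[
    [0, [17, 48, 0], 0],
    [0, [34, 95, 0], 0],
    [0, [51, 142, 0], 0],
    [0, [68, 189, 0], 0],
    [0, [85, 236, 0], 0],
  ],
)

```text
clock: 8.8
ee_pos: [0.4945, -0.0154, 0.2144]
ee_rot: [0.0, 0.045, 0.999, 0.0]
ft_force: [0.6, 0.5, 0.9]
width: 0.0853
gripper_force: 0.0
```

```bash
python3 - <<'E'
from h import *
print(to([.493,-.0093,.060]),state()["clock"])
c=read_camera("scene");cv2.imwrite("pics/s3.png",c["image"][100:340,140:420].repeat(2,0).repeat(2,1))
E
```

```text
(array([  2.1,   5.9, 154.4]), None, np.float64(1.481)) 8.8
```

View pics/s3.png

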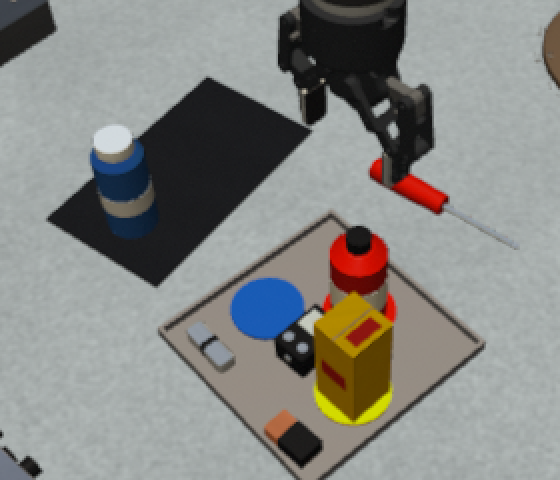

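The can stands alone on the mat (about 125,185 in the crop), and the bottle, carton and pack are undisturbed. The bottle is next.

>>> arm_command(
  plan=[
    [0, [2, 6, 20], 0],
    [0, [2, 6, 65], 0],
    [0, [2, 6, 110], 0],
    [0, [2, 6, 154], 0],
    [0, [2, 6, 154], 0],
  ],
)

```text
clock: 9.35
ee_pos: [0.4892, -0.0107, 0.0549]
ee_rot: [-0.005, 0.044, 0.999, -0.0]
ft_force: [-0.6, -0.5, 1.0]
width: 0.0853
gripper_force: 0.0
```

>>> arm_command(
  plan=[
    [1, [0, 0, 0], 0],
    [1, [0, 0, 0], 0],
    [1, [0, 0, 0], 0],
    [1, [0, 0, 0], 0],
    [1, [0, 0, 0], 0],
  ],
)

```text
clock: 9.85
ee_pos: [0.4961, -0.0108, 0.0633]
ee_rot: [0.003, 0.044, 0.999, 0.0]
ft_force: [-0.2, 1.6, 6.1]
width: 0.0525
gripper_force: 42.0
```

>>> arm_command(
  plan=[
    [1, [0, 0, 0], 0],
    [1, [0, 0, -20], 0],
    [1, [0, 0, -60], 0],
    [1, [0, 0, -105], 0],
    [1, [0, 0, -150], 0],
  ],
)

```text
clock: 10.35
ee_pos: [0.4938, -0.0109, 0.2132]
ee_rot: [0.001, 0.044, 0.999, -0.0]
ft_force: [0.6, -0.1, -1.1]
width: 0.0524
gripper_force: 42.9
```

>>> arm_command(
  plan=[
    [1, [12, -46, 0], 0],
    [1, [23, -92, 0], 0],
    [1, [35, -138, 0], 0],
    [1, [46, -184, 0], 0],
    [1, [57, -230, 0], 0],
  ],
)

```text
clock: 10.85
ee_pos: [0.4161, -0.2367, 0.2119]
ee_rot: [0.001, 0.044, 0.999, -0.001]
ft_force: [0.0, -0.1, -1.6]
width: 0.0526
gripper_force: 43.0
```

>>> arm_command(
  plan=[
    [1, [12, -45, 0], 0],
    [1, [12, -45, 20], 0],
    [1, [12, -45, 60], 0],
    [1, [12, -45, 100], 0],
    [1, [12, -45, 135], 0],
  ],
)

```text
clock: 11.35
ee_pos: [0.4008, -0.2791, 0.0749]
ee_rot: [0.001, 0.045, 0.999, -0.0]
ft_force: [-0.5, 0.2, -1.8]
width: 0.0524
gripper_force: 43.1
```

>>> arm_command(
  plan=[
    [1, [0, 0, 9], 0],
    [1, [0, 0, 15], 0],
    [1, [0, 0, 17], 0],
    [1, [0, 0, 17], 0],
    [1, [0, 0, 17], 0],
  ],
)

```text
clock: 11.85
ee_pos: [0.4021, -0.2795, 0.0603]
ee_rot: [0.002, 0.044, 0.999, -0.001]
ft_force: [-0.2, 0.9, 3.9]
width: 0.0528
gripper_force: 43.7
```

>>> arm_command(
  plan=[
    [0, [0, 0, 0], 0],
    [0, [0, 0, 0], 0],
    [0, [0, 0, 0], 0],
    [0, [0, 0, 0], 0],
    [0, [0, 0, 0], 0],
  ],
)

```text
clock: 12.35
ee_pos: [0.4008, -0.2786, 0.0583]
ee_rot: [-0.0, 0.044, 0.999, 0.0]
ft_force: [-0.8, -0.5, -0.4]
width: 0.0854
gripper_force: 0.0
```

>>> arm_command(
  plan=[
    [0, [0, 0, -30], 0],
    [0, [0, 0, -70], 0],
    [0, [0, 0, -110], 0],
    [0, [0, 0, -152], 0],
    [0, [-16, 40, -152], 0],
  ],
)

```text
clock: 12.85
ee_pos: [0.4216, -0.2439, 0.2161]
ee_rot: [0.004, 0.047, 0.999, -0.003]
ft_force: [1.7, 0.7, -0.5]
width: 0.0854
gripper_force: 0.0
```

>>> arm_command(
  plan=[
    [0, [-18, 46, 0], 0],
    [0, [-36, 92, 0], 0],
    [0, [-54, 138, 0], 0],
    [0, [-72, 184, 0], 0],
    [0, [-88, 225, 0], 0],
  ],
)

```text
clock: 13.35
ee_pos: [0.5285, -0.0217, 0.2103]
ee_rot: [0.0, 0.044, 0.999, 0.0]
ft_force: [0.7, -0.8, 0.2]
width: 0.0854
gripper_force: 0.0
```

>>> arm_command(
  plan=[
    [0, [-28, 72, 0], 0],
    [0, [-28, 72, 0], 0],
    [0, [-28, 72, 0], 0],
    [0, [-28, 72, 0], 0],
    [0, [-28, 72, 0], 0],
  ],
)

```text
clock: 13.85
ee_pos: [0.5617, 0.0445, 0.2102]
ee_rot: [-0.0, 0.045, 0.999, -0.0]
ft_force: [0.3, 0.6, -0.4]
width: 0.0849
gripper_force: 0.0
```

```bash
python3 - <<'E'
from h import *
print(to([.5635,.045,.066],1.487),state()["clock"])
c=read_camera("scene");cv2.imwrite("pics/s4.png",c["image"][100:340,140:420].repeat(2,0).repeat(2,1))
E
```

```text
(array([ -1.8,   0.7, 144.2]), np.float64(-0.005813244900148673), np.float64(1.481)) 13.85
```

View pics/s4.png

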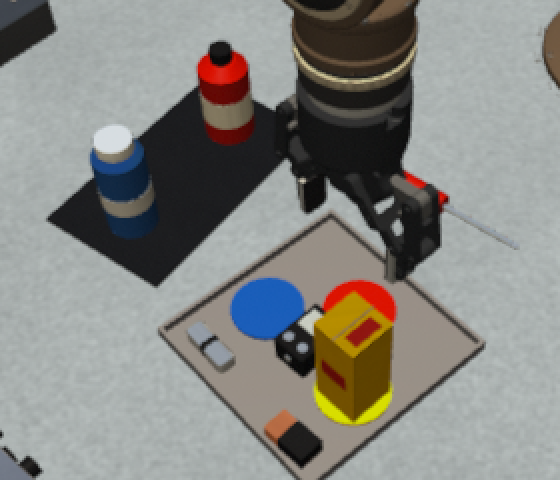

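The can (125,185) and bottle (225,95) both stand on the mat, and the carton is still on its disc. The carton is next, going to the middle.

>>> arm_command(
  plan=[
    [0, [-2, 1, 30], 0],
    [0, [-2, 1, 75], 0],
    [0, [-2, 1, 115], 0],
    [0, [-2, 1, 143], 0],
    [0, [-2, 1, 143], 0],
  ],
)

```text
clock: 14.4
ee_pos: [0.5609, 0.0447, 0.0634]
ee_rot: [-0.004, 0.045, 0.999, -0.001]
ft_force: [-0.6, -0.4, 0.2]
width: 0.0853
gripper_force: 0.0
```

>>> arm_command(
  plan=[
    [1, [0, 0, 0], 0],
    [1, [0, 0, 0], 0],
    [1, [0, 0, 0], 0],
    [1, [0, 0, 0], 0],
    [1, [0, 0, 0], 0],
  ],
)

```text
clock: 14.9
ee_pos: [0.5659, 0.0461, 0.0697]
ee_rot: [0.002, 0.044, 0.999, 0.0]
ft_force: [-0.1, -0.2, 5.9]
width: 0.0478
gripper_force: 42.1
```

>>> arm_command(
  plan=[
    [1, [0, 0, 0], 0],
    [1, [0, 0, -20], 0],
    [1, [0, 0, -60], 0],
    [1, [0, 0, -105], 0],
    [1, [0, 0, -155], 0],
  ],
)

```text
clock: 15.4
ee_pos: [0.5635, 0.0461, 0.2238]
ee_rot: [-0.001, 0.044, 0.999, -0.0]
ft_force: [0.7, 0.5, -2.1]
width: 0.0478
gripper_force: 41.5
```

>>> arm_command(
  plan=[
    [1, [8, -46, 0], 0],
    [1, [16, -92, 0], 0],
    [1, [24, -138, 0], 0],
    [1, [32, -184, 0], 0],
    [1, [40, -230, 0], 0],
  ],
)

```text
clock: 15.9
ee_pos: [0.5034, -0.1809, 0.2231]
ee_rot: [0.001, 0.044, 0.999, -0.0]
ft_force: [0.8, 0.4, -1.5]
width: 0.0475
gripper_force: 41.8
```

>>> arm_command(
  plan=[
    [1, [8, -46, 0], 0],
    [1, [15, -89, 0], 0],
    [1, [15, -89, 0], 0],
    [1, [15, -89, 40], 0],
    [1, [15, -89, 80], 0],
  ],
)

```text
clock: 16.4
ee_pos: [0.4821, -0.2675, 0.1431]
ee_rot: [0.002, 0.045, 0.999, -0.001]
ft_force: [-0.1, 0.5, -2.1]
width: 0.0477
gripper_force: 42.3
```

>>> arm_command(
  plan=[
    [1, [0, 0, 35], 0],
    [1, [0, 0, 60], 0],
    [1, [0, 0, 72], 0],
    [1, [0, 0, 76], 0],
    [1, [0, 0, 76], 0],
  ],
)

```text
clock: 16.9
ee_pos: [0.4817, -0.2665, 0.0675]
ee_rot: [0.001, 0.044, 0.999, -0.0]
ft_force: [0.9, 0.1, -0.2]
width: 0.0475
gripper_force: 41.9
```

>>> arm_command(
  plan=[
    [1, [0, 0, 1], 0],
    [0, [0, 0, 1], 0],
    [0, [0, 0, 1], 0],
    [0, [0, 0, 1], 0],
    [0, [0, 0, 1], 0],
  ],
)

```text
clock: 17.4
ee_pos: [0.4813, -0.2668, 0.0655]
ee_rot: [0.0, 0.044, 0.999, -0.0]
ft_force: [-0.1, -0.0, 0.0]
width: 0.0852
gripper_force: 0.0
```

>>> arm_command(
  plan=[
    [0, [0, 0, 0], 0],
    [0, [0, 0, -30], 0],
    [0, [0, 0, -70], 0],
    [0, [0, 0, -110], 0],
    [0, [0, 0, -150], 0],
  ],
)

```text
clock: 17.9
ee_pos: [0.4809, -0.2666, 0.2168]
ee_rot: [-0.0, 0.044, 0.999, 0.0]
ft_force: [1.1, 0.4, 0.0]
width: 0.0852
gripper_force: 0.0
```

>>> arm_command(
  plan=[
    [0, [-10, 47, 0], 0],
    [0, [-20, 95, 0], 0],
    [0, [-29, 142, 0], 0],
    [0, [-39, 190, 0], 0],
    [0, [-48, 235, 0], 0],
  ],
)

```text
clock: 18.4
ee_pos: [0.5501, -0.0349, 0.2155]
ee_rot: [0.0, 0.044, 0.999, 0.0]
ft_force: [0.8, -0.5, 0.5]
width: 0.0853
gripper_force: 0.0
```

>>> arm_command(
  plan=[
    [0, [-4, 20, 0], 0],
    [0, [-4, 20, 0], 0],
    [0, [-4, 20, 0], 0],
  ],
)

```text
clock: 18.7
ee_pos: [0.5555, -0.0172, 0.2151]
ee_rot: [-0.0, 0.044, 0.999, -0.0]
ft_force: [0.3, -0.8, -0.4]
width: 0.0852
gripper_force: 0.0
```

```bash
python3 - <<'E'
from h import *
c=read_camera("wrist");np.savez("w2.npz",**{k:np.array(v) for k,v in c.items()})
d=read_camera("scene")
a=c["image"][:,120:520]; b=cv2.resize(d["image"][120:260,160:310],(400,373))
o=np.zeros((480,800,3),np.uint8);o[:,:400]=a;o[:373,400:]=b;cv2.imwrite("pics/w2.png",o);print(to([.5565,-.0168,.1]),state()["clock"])
E
```

```text
(array([ -1.1,   1.6, 115.3]), None, np.float64(1.481)) 18.8
```

View pics/w2.png

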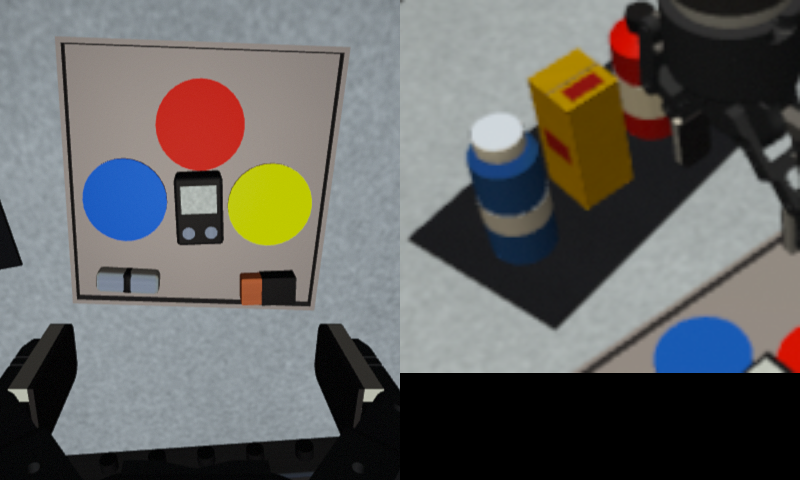

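The three stand on the mat, clear of each other. The pack is now in the open, with its top face at crop pixels (176..223, 181..244), and all three discs are fully visible.

```bash
python3 - <<'E'
from h import *
c=dict(np.load("w2.npz"))
for n,lo,hi in(("blue",(100,150,80),(125,255,255)),("red",(0,180,80),(6,255,255)),("yellow",(26,180,80),(34,255,255))):
    k=big(mask(c,lo,hi));P=np.array([cast(c,p[0],.007)[:2] for p in k],np.float32);q,r=cv2.minEnclosingCircle(P);print(n,np.round(q,4),round(r,4))
m=cv2.inRange(cv2.cvtColor(c["image"],cv2.COLOR_BGR2GRAY),0,60)[165:255,285:352]
k=big(m)+[285,165];r=cv2.minAreaRect(k);print(r)
f=lambda L:np.array([cast(c,p,.036)[:2] for p in L])
k=f([(295.5,183),(342,181),(343,243),(298,245)]);print(k.round(4).tolist(),k.mean(0))
print(np.hypot(*(k[1]-k[0])),np.hypot(*(k[3]-k[0])),[np.arctan2(*(b-a)[::-1]).round(3) for a,b in((k[0],k[1]),(k[3],k[2]))])
E
```

```text
blue [ 0.5487 -0.0788] 0.0358
red [ 0.493  -0.0099] 0.0358
yellow [0.5633 0.0441] 0.0359
((318.5103759765625, 207.2688446044922), (72.98450469970703, 47.81080627441406), 87.79740142822266)
[[0.5319, -0.032], [0.5335, 0.0039], [0.584, 0.0013], [0.5825, -0.0351]] [ 0.55798404 -0.01546746]
0.03585439379749588 0.05067252700179236 [np.float64(1.527), np.float64(1.531)]
```

>>> arm_command(
  plan=[
    [0, [0, 2, 20], -0.034],
    [0, [0, 2, 60], -0.034],
    [0, [0, 2, 105], -0.034],
    [0, [0, 2, 145], -0.034],
    [0, [0, 2, 170], -0.034],
  ],
)

```text
clock: 19.3
ee_pos: [0.5537, -0.0169, 0.0423]
ee_rot: [-0.002, 0.029, 1.0, -0.0]
ft_force: [-0.2, -0.5, -0.3]
width: 0.0856
gripper_force: 0.0
```

>>> arm_command(
  plan=[
    [0, [0, 0, 15], 0],
    [0, [0, 0, 28], 0],
    [0, [0, 0, 36], 0],
    [0, [0, 0, 39], 0],
    [0, [0, 0, 39], 0],
  ],
)

```text
clock: 19.8
ee_pos: [0.556, -0.0156, 0.0066]
ee_rot: [0.0, 0.028, 1.0, -0.0]
ft_force: [0.6, 0.1, -0.5]
width: 0.0855
gripper_force: 0.0
```

>>> arm_command(
  plan=[
    [1, [0, 0, 0], 0],
    [1, [0, 0, 0], 0],
    [1, [0, 0, 0], 0],
    [1, [0, 0, 0], 0],
    [1, [0, 0, 0], 0],
  ],
)

```text
clock: 20.3
ee_pos: [0.5563, -0.0153, 0.0069]
ee_rot: [0.001, 0.027, 1.0, 0.0]
ft_force: [-0.6, 0.4, 4.7]
width: 0.0373
gripper_force: 41.7
```

>>> arm_command(
  plan=[
    [1, [0, 0, 0], 0],
    [1, [0, 0, -15], 0],
    [1, [0, 0, -50], 0],
    [1, [0, 0, -90], 0],
    [1, [0, 0, -130], 0],
  ],
)

```text
clock: 20.8
ee_pos: [0.5548, -0.0153, 0.1367]
ee_rot: [-0.001, 0.027, 1.0, -0.0]
ft_force: [-0.5, 0.4, -2.0]
width: 0.0376
gripper_force: 41.8
```

```bash
python3 - <<'E'
from h import *
c=read_camera("scene")
cv2.imwrite("pics/s5.png",np.hstack([c["image"][180:360,200:400].repeat(2,0).repeat(2,1),c["image"][240:420,350:550].repeat(2,0).repeat(2,1)]))
# dock refinement
m=mask(c,(50,100,60),(75,255,255));k=big(m)
P=np.array([cast(c,p[0],.010)[:2] for p in cv2.convexHull(k)],np.float32);r=cv2.minAreaRect(P);print(r,cv2.boxPoints(r).round(3).tolist())
E
```

```text
((0.5347543954849243, 0.29961103200912476), (0.12157036364078522, 0.08906432241201401), 16.606191635131836) [[0.46399998664855957, 0.32499998807907104], [0.48899999260902405, 0.23999999463558197], [0.6060000061988831, 0.27399998903274536], [0.5799999833106995, 0.36000001430511475]]
```

View pics/s5.png

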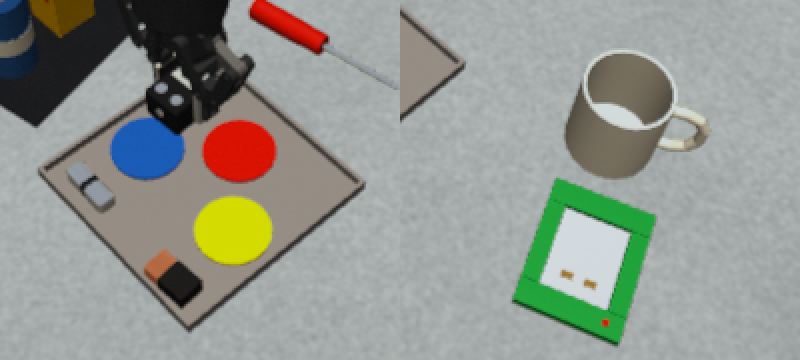

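The pack is in the grip and lifted clear of the tray. The dock is clear; its centre comes out at (0.535, 0.2995), yaw 0.29.

>>> arm_command(
  plan=[
    [1, [6, 45, -10], 0],
    [1, [11, 92, -10], 0],
    [1, [17, 140, -10], 0],
    [1, [22, 187, -10], 0],
    [1, [28, 235, -10], 0],
  ],
)

```text
clock: 21.35
ee_pos: [0.54, 0.2224, 0.1456]
ee_rot: [-0.0, 0.028, 1.0, -0.0]
ft_force: [1.3, 0.2, -0.6]
width: 0.0376
gripper_force: 41.8
```

>>> arm_command(
  plan=[
    [1, [5, 40, 0], -0.12],
    [1, [9, 78, 0], -0.24],
    [1, [9, 78, 0], -0.344],
    [1, [9, 78, 0], -0.344],
    [1, [9, 78, 0], -0.344],
  ],
)

```text
clock: 21.85
ee_pos: [0.5356, 0.2988, 0.1456]
ee_rot: [-0.001, -0.143, 0.99, -0.0]
ft_force: [-0.0, -0.1, -1.0]
width: 0.0372
gripper_force: 41.8
```

```bash
python3 - <<'E'
from h import *
print(to([.535,.2995,.0075],1.861),state()["ee_pos"],state()["q"])
c=read_camera("wrist");cv2.imwrite("pics/w6.png",c["image"])
E
```

```text
(array([  0.2,   0.9, 138.1]), np.float64(-0.0035682280727173943), np.float64(1.857)) [0.5356148  0.29882618 0.14555654] [ 5.08985739e-01  3.05385797e-01 -3.01282065e-03  1.26377513e+00
 -1.82621314e-04  2.22350734e-01]
```

View pics/w6.png

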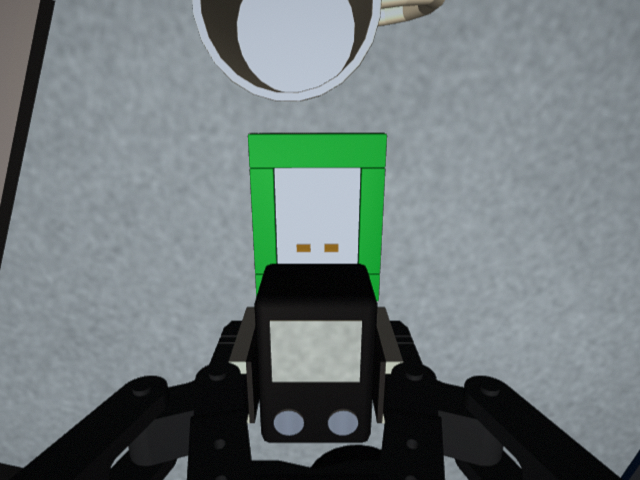

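The pack is held straight and level, centred over the dock's axis; the mug (top of image) is clear of the fingers. Now lower it.

>>> arm_command(
  plan=[
    [1, [0, 1, 20], 0],
    [1, [0, 1, 55], 0],
    [1, [0, 1, 85], 0],
    [1, [0, 1, 105], 0],
    [1, [0, 1, 115], 0],
  ],
)

```text
clock: 22.4
ee_pos: [0.5347, 0.2984, 0.0291]
ee_rot: [-0.002, -0.143, 0.99, -0.001]
ft_force: [-0.3, -0.7, -0.9]
width: 0.0375
gripper_force: 41.8
```

>>> arm_command(
  plan=[
    [1, [0, 0, 8], 0],
    [1, [0, 0, 15], 0],
    [1, [0, 0, 20], 0],
    [1, [0, 0, 23], 0],
    [1, [0, 0, 23], 0],
  ],
)

```text
clock: 22.9
ee_pos: [0.5357, 0.3002, 0.0083]
ee_rot: [0.0, -0.144, 0.99, 0.0]
ft_force: [-0.1, 0.0, -1.0]
width: 0.0371
gripper_force: 41.8
```

>>> arm_command(
  plan=[
    [1, [0, 0, 1], 0],
    [1, [0, 0, 1], 0],
    [0, [0, 0, 1], 0],
    [0, [0, 0, 1], 0],
    [0, [0, 0, 1], 0],
  ],
)

```text
clock: 23.4
ee_pos: [0.5359, 0.3003, 0.0076]
ee_rot: [0.0, -0.144, 0.99, 0.0]
ft_force: [-0.3, 0.2, 0.1]
width: 0.0791
gripper_force: 0.0
```

>>> arm_command(
  plan=[
    [0, [0, 0, 0], 0],
    [0, [0, 0, -20], 0],
    [0, [0, 0, -60], 0],
    [0, [0, 0, -110], 0],
    [0, [0, 0, -160], 0],
  ],
)

```text
clock: 23.9
ee_pos: [0.5351, 0.2999, 0.1687]
ee_rot: [-0.001, -0.144, 0.99, -0.0]
ft_force: [1.4, 1.3, -0.6]
width: 0.0853
gripper_force: 0.0
```

>>> arm_command(
  plan=[
    [0, [0, 0, -46], 0.12],
    [0, [0, 0, -46], 0.24],
    [0, [0, 0, -46], 0.38],
    [0, [0, 0, -46], 0.38],
    [0, [0, 0, -46], 0.38],
  ],
)

```text
clock: 24.4
ee_pos: [0.5355, 0.3001, 0.213]
ee_rot: [-0.0, 0.044, 0.999, -0.0]
ft_force: [-0.8, -0.1, -0.1]
width: 0.0857
gripper_force: 0.0
```

```bash
python3 - <<'E'
from h import *
c=read_camera("wrist");cv2.imwrite("pics/w7.png",c["image"][:400,100:540]);d=read_camera("scene");np.savez("s7.npz",**{k:np.array(v) for k,v in d.items()});np.savez("w7.npz",**{k:np.array(v) for k,v in c.items()})
print(to([.4810,-.2668,.215],1.481),state()["ee_pos"],state()["clock"])
print("can",proj(d,[.5595,-.259,.124]),proj(d,[.402,-.279,.119]),proj(d,[.4813,-.2668,.114]))
E
```

```text
(array([   4.1, -569.5,   -1.9]), np.float64(0.0012640151706890812), np.float64(1.482)) [0.53545346 0.30006851 0.21282523] 24.5
can [196.01614016 169.15195926] [248.64113797 123.91084739] [224.49081104 149.06777753]
```

View pics/w7.png

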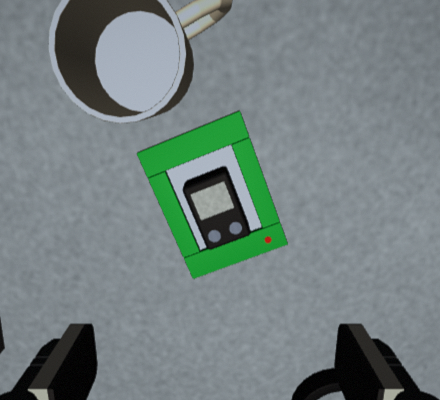

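The pack lies in the recess, label up, and the mug hasn't moved. I'll check the fit in numbers, with the pack's far top edge at about crop (206,244) to (250,233).

```bash
python3 - <<'E'
from h import *
c=dict(np.load("w7.npz"))
f=lambda L,z:np.array([cast(c,(x+100,y),z)[:2] for x,y in L])
D=f([(137,154),(241,112),(288,243),(193,278)],.01);print(D.round(3).tolist(),D.mean(0))
P=f([(206,244),(250,233)],.036);u=np.array([np.cos(.29),np.sin(.29)]);print(P,P.mean(0)-.028*u)
# disc of things on the mat, from scene: can cap, carton, bottle cap
d=dict(np.load("s7.npz"))
k=big(mask(d,(0,0,170),(179,60,255))[140:185,175:220])+[175,140];q,_=cv2.minEnclosingCircle(k.astype(np.float32));print("cap px",q,cast(d,q,.124))
k=big(mask(d,(15,120,60),(30,255,255))[120:260,180:280])+[180,120];print(cv2.boundingRect(k))
E
```

```text
[[0.489, 0.239], [0.464, 0.325], [0.576, 0.358], [0.602, 0.273]] [0.53242942 0.29885736]
[[0.56155632 0.28887118]
 [0.5553443  0.32466411]] [0.53161948 0.29876098]
cap px (197.0, 162.0) [ 0.54581251 -0.27181703  0.124     ]
(208, 138, 40, 61)
```

The pack is within about 1 mm of the dock centre. Now I'll bring the carton back first.

>>> arm_command(
  plan=[
    [0, [1, -47, 0], 0],
    [0, [2, -94, 0], 0],
    [0, [3, -141, 0], 0],
    [0, [3, -188, 0], 0],
    [0, [3, -235, 0], 0],
  ],
)

```text
clock: 25.0
ee_pos: [0.5107, 0.0648, 0.2131]
ee_rot: [-0.0, 0.044, 0.999, -0.0]
ft_force: [1.0, -0.1, 0.3]
width: 0.0856
gripper_force: 0.0
```

>>> arm_command(
  plan=[
    [0, [0, -47, 0], 0],
    [0, [0, -94, 0], 0],
    [0, [0, -141, 0], 0],
    [0, [1, -188, 0], 0],
    [0, [1, -235, 0], 0],
  ],
)

```text
clock: 25.5
ee_pos: [0.4883, -0.1693, 0.2132]
ee_rot: [-0.0, 0.044, 0.999, 0.0]
ft_force: [1.1, -0.1, -0.1]
width: 0.0855
gripper_force: 0.0
```

>>> arm_command(
  plan=[
    [0, [0, -47, 0], 0],
    [0, [0, -94, 0], 0],
    [0, [0, -99, 0], 0],
    [0, [0, -99, 0], 0],
    [0, [0, -99, 0], 0],
  ],
)

```text
clock: 26.0
ee_pos: [0.4799, -0.2654, 0.213]
ee_rot: [-0.0, 0.045, 0.999, 0.0]
ft_force: [-0.2, 0.0, -0.4]
width: 0.0854
gripper_force: 0.0
```

```bash
python3 - <<'E'
from h import *
print(to([.4813,-.2668,.063],1.481),state()["ee_pos"],state()["clock"])
c=read_camera("wrist");np.savez("w8.npz",**{k:np.array(v) for k,v in c.items()});cv2.imwrite("pics/w8.png",c["image"])
for X in([.5595,-.259,.124],[.401,-.279,.119],[.4813,-.2668,.114]):print(proj(c,X))
E
```

```text
(array([ -1.6,  -1.3, 150. ]), np.float64(-6.437217449040133e-05), np.float64(1.481)) [ 0.47994431 -0.26544768  0.21304284] 26.0
[338.18290924 364.51572532]
[279.44403032 111.33866219]
[315.36159128 246.59856584]
```

View pics/w8.png

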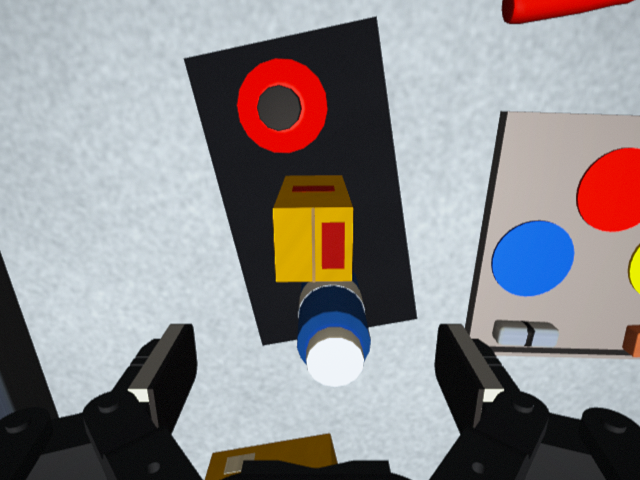

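The bottle cap (279,107), carton top (313,244) and can cap (335,361) are all where I left them, to 2 mm.

>>> arm_command(
  plan=[
    [0, [-1, -1, 30], 0],
    [0, [-1, -1, 75], 0],
    [0, [-1, -1, 115], 0],
    [0, [-1, -1, 140], 0],
    [0, [-1, -1, 147], 0],
  ],
)

```text
clock: 26.55
ee_pos: [0.4795, -0.2646, 0.0634]
ee_rot: [-0.002, 0.044, 0.999, 0.001]
ft_force: [0.1, 0.6, -0.2]
width: 0.0855
gripper_force: 0.0
```

>>> arm_command(
  plan=[
    [0, [0, 0, 0], 0],
    [1, [0, 0, 0], 0],
    [1, [0, 0, 0], 0],
    [1, [0, 0, 0], 0],
    [1, [0, 0, 0], 0],
  ],
)

```text
clock: 27.05
ee_pos: [0.4821, -0.2676, 0.0681]
ee_rot: [0.002, 0.045, 0.999, -0.0]
ft_force: [-0.5, 0.6, 7.4]
width: 0.0476
gripper_force: 41.8
```

>>> arm_command(
  plan=[
    [1, [0, 0, 0], 0],
    [1, [0, 0, -20], 0],
    [1, [0, 0, -60], 0],
    [1, [0, 0, -105], 0],
    [1, [0, 0, -155], 0],
  ],
)

```text
clock: 27.55
ee_pos: [0.4802, -0.2669, 0.2222]
ee_rot: [-0.001, 0.046, 0.999, 0.0]
ft_force: [1.0, -0.7, -1.4]
width: 0.0476
gripper_force: 41.6
```

>>> arm_command(
  plan=[
    [1, [-8, 46, 0], 0],
    [1, [-16, 92, 0], 0],
    [1, [-24, 138, 0], 0],
    [1, [-32, 184, 0], 0],
    [1, [-40, 230, 0], 0],
  ],
)

```text
clock: 28.05
ee_pos: [0.5418, -0.0402, 0.2216]
ee_rot: [0.0, 0.046, 0.999, -0.0]
ft_force: [0.3, 0.2, -1.6]
width: 0.0474
gripper_force: 41.9
```

>>> arm_command(
  plan=[
    [1, [-8, 46, 0], 0],
    [1, [-14, 87, 0], 0],
    [1, [-14, 87, 0], 0],
    [1, [-14, 87, 40], 0],
    [1, [-14, 87, 80], 0],
  ],
)

```text
clock: 28.55
ee_pos: [0.5645, 0.0437, 0.1417]
ee_rot: [0.002, 0.045, 0.999, 0.0]
ft_force: [0.1, 0.1, -2.1]
width: 0.0478
gripper_force: 42.3
```

>>> arm_command(
  plan=[
    [1, [0, 0, 35], 0],
    [1, [0, 0, 60], 0],
    [1, [0, 0, 69], 0],
    [1, [0, 0, 69], 0],
    [1, [0, 0, 69], 0],
  ],
)

```text
clock: 29.05
ee_pos: [0.5639, 0.0432, 0.0732]
ee_rot: [0.001, 0.046, 0.999, -0.0]
ft_force: [-0.2, 0.3, -1.3]
width: 0.0475
gripper_force: 41.8
```

```bash
python3 - <<'E'
from h import *
print(to([.5633,.0444,.068]),state()["ee_pos"],state()["clock"])
c=read_camera("scene");cv2.imwrite("pics/s9.png",c["image"][100:340,140:420].repeat(2,0).repeat(2,1))
E
```

```text
(array([0.7, 1.2, 5.2]), None, np.float64(1.479)) [0.56391849 0.04316855 0.07315927] 29.05
```

View pics/s9.png

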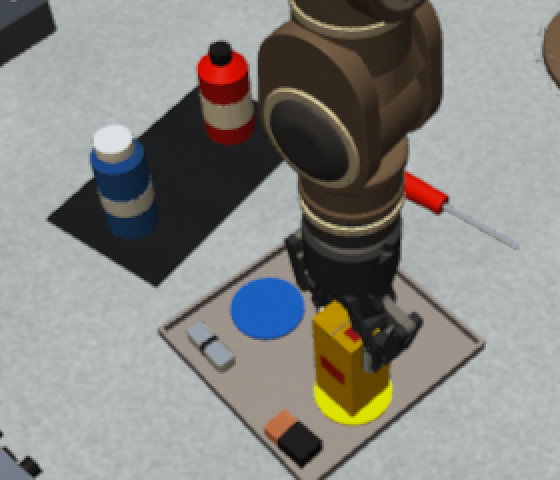

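>>> arm_command(
  plan=[
    [1, [0, 1, 2], 0],
    [1, [0, 1, 3], 0],
    [1, [0, 1, 3], 0],
    [1, [0, 1, 3], 0],
  ],
)

```text
clock: 29.5
ee_pos: [0.5642, 0.0445, 0.0708]
ee_rot: [0.001, 0.045, 0.999, -0.0]
ft_force: [-1.7, -1.3, 6.5]
width: 0.0479
gripper_force: 42.6
```

>>> arm_command(
  plan=[
    [0, [0, 0, 0], 0],
    [0, [0, 0, 0], 0],
    [0, [0, 0, 0], 0],
    [0, [0, 0, 0], 0],
    [0, [0, 0, 0], 0],
  ],
)

```text
clock: 30.0
ee_pos: [0.5635, 0.0446, 0.0692]
ee_rot: [-0.0, 0.045, 0.999, 0.0]
ft_force: [0.7, 0.4, -0.3]
width: 0.0854
gripper_force: 0.0
```

>>> arm_command(
  plan=[
    [0, [0, 0, -30], 0],
    [0, [0, 0, -70], 0],
    [0, [0, 0, -110], 0],
    [0, [0, 0, -145], 0],
    [0, [0, 0, -145], 0],
  ],
)

```text
clock: 30.5
ee_pos: [0.5658, 0.0448, 0.2198]
ee_rot: [0.004, 0.045, 0.999, 0.001]
ft_force: [0.5, -0.1, 0.6]
width: 0.0852
gripper_force: 0.0
```

>>> arm_command(
  plan=[
    [0, [18, -46, 0], 0],
    [0, [36, -92, 0], 0],
    [0, [54, -138, 0], 0],
    [0, [72, -184, 0], 0],
    [0, [88, -225, 0], 0],
  ],
)

```text
clock: 31.0
ee_pos: [0.4541, -0.173, 0.2136]
ee_rot: [-0.0, 0.045, 0.999, -0.0]
ft_force: [0.9, -0.3, 0.4]
width: 0.0853
gripper_force: 0.0
```

>>> arm_command(
  plan=[
    [0, [18, -46, 0], 0],
    [0, [36, -92, 0], 0],
    [0, [44, -111, 0], 0],
    [0, [44, -111, 0], 0],
    [0, [44, -111, 0], 0],
  ],
)

```text
clock: 31.5
ee_pos: [0.4014, -0.278, 0.2137]
ee_rot: [-0.0, 0.046, 0.999, 0.0]
ft_force: [0.3, 0.7, 0.4]
width: 0.0856
gripper_force: 0.0
```

```bash
python3 - <<'E'
from h import *
print(to([.401,-.279,.059],1.48),state()["ee_pos"],state()["clock"])
E
```

```text
(array([  0.2,  -1.1, 154.7]), np.float64(-0.0012713698724222677), np.float64(1.479)) [ 0.40137794 -0.27801772  0.21366019] 31.5
```

>>> arm_command(
  plan=[
    [0, [0, -1, 30], 0],
    [0, [0, -1, 75], 0],
    [0, [0, -1, 115], 0],
    [0, [0, -1, 145], 0],
    [0, [0, -1, 154], 0],
  ],
)

```text
clock: 32.0
ee_pos: [0.4002, -0.2763, 0.0568]
ee_rot: [-0.002, 0.044, 0.999, 0.002]
ft_force: [-0.1, 0.1, 0.1]
width: 0.0853
gripper_force: 0.0
```

>>> arm_command(
  plan=[
    [0, [0, 0, 0], 0],
    [1, [0, 0, 0], 0],
    [1, [0, 0, 0], 0],
    [1, [0, 0, 0], 0],
    [1, [0, 0, 0], 0],
  ],
)

```text
clock: 32.5
ee_pos: [0.4029, -0.2795, 0.0623]
ee_rot: [0.002, 0.045, 0.999, -0.001]
ft_force: [0.4, 2.2, 6.1]
width: 0.0528
gripper_force: 41.7
```

>>> arm_command(
  plan=[
    [1, [0, 0, 0], 0],
    [1, [0, 0, -20], 0],
    [1, [0, 0, -60], 0],
    [1, [0, 0, -105], 0],
    [1, [0, 0, -155], 0],
  ],
)

```text
clock: 33.0
ee_pos: [0.4009, -0.2788, 0.2168]
ee_rot: [-0.0, 0.046, 0.999, 0.0]
ft_force: [1.6, -1.2, -1.1]
width: 0.0527
gripper_force: 43.0
```

>>> arm_command(
  plan=[
    [1, [-11, 46, 0], 0],
    [1, [-22, 92, 0], 0],
    [1, [-34, 138, 0], 0],
    [1, [-45, 184, 0], 0],
    [1, [-57, 230, 0], 0],
  ],
)

```text
clock: 33.5
ee_pos: [0.4795, -0.0535, 0.2161]
ee_rot: [0.001, 0.046, 0.999, -0.0]
ft_force: [0.9, -0.5, -2.1]
width: 0.0526
gripper_force: 43.0
```

>>> arm_command(
  plan=[
    [1, [-11, 46, 0], 0],
    [1, [-11, 46, 0], 0],
    [1, [-11, 46, 0], 0],
    [1, [-11, 46, 40], 0],
    [1, [-11, 46, 80], 0],
  ],
)

```text
clock: 34.0
ee_pos: [0.4953, -0.0115, 0.1359]
ee_rot: [0.002, 0.046, 0.999, -0.0]
ft_force: [1.1, 0.3, -3.4]
width: 0.0524
gripper_force: 43.3
```

>>> arm_command(
  plan=[
    [1, [0, 0, 35], 0],
    [1, [0, 0, 60], 0],
    [1, [0, 0, 70], 0],
    [1, [0, 0, 70], 0],
    [1, [0, 0, 70], 0],
  ],
)

```text
clock: 34.5
ee_pos: [0.4947, -0.0114, 0.0663]
ee_rot: [0.001, 0.046, 0.999, -0.0]
ft_force: [-1.2, -0.1, -1.5]
width: 0.0526
gripper_force: 43.2
```

```bash
python3 - <<'E'
from h import *
print(to([.4942,-.0105,.063]),state()["ee_pos"],state()["ft_force"],state()["clock"])
E
```

```text
(array([0.6, 0.9, 3.3]), None, np.float64(1.478)) [ 0.49469369 -0.01140053  0.0662706 ] [-1.16393751 -0.10551232 -1.4774797 ] 34.5
```

>>> arm_command(
  plan=[
    [1, [0, 1, 1], 0],
    [1, [0, 1, 2], 0],
    [1, [0, 1, 2], 0],
    [1, [0, 1, 2], 0],
  ],
)

```text
clock: 34.9
ee_pos: [0.4949, -0.0098, 0.0647]
ee_rot: [0.001, 0.046, 0.999, -0.0]
ft_force: [-2.1, -1.3, 6.6]
width: 0.0527
gripper_force: 44.0
```

>>> arm_command(
  plan=[
    [0, [0, 0, 0], 0],
    [0, [0, 0, 0], 0],
    [0, [0, 0, 0], 0],
    [0, [0, 0, 0], 0],
    [0, [0, 0, 0], 0],
  ],
)

```text
clock: 35.4
ee_pos: [0.4944, -0.0093, 0.0632]
ee_rot: [-0.0, 0.045, 0.999, 0.0]
ft_force: [0.1, 0.6, -0.1]
width: 0.0852
gripper_force: 0.0
```

>>> arm_command(
  plan=[
    [0, [0, 0, -30], 0],
    [0, [0, 0, -70], 0],
    [0, [0, 0, -110], 0],
    [0, [0, 0, -150], 0],
    [0, [0, 0, -150], 0],
  ],
)

```text
clock: 35.9
ee_pos: [0.4969, -0.0094, 0.219]
ee_rot: [0.005, 0.045, 0.999, 0.0]
ft_force: [0.9, -0.4, 0.4]
width: 0.0848
gripper_force: 0.0
```

>>> arm_command(
  plan=[
    [0, [-17, -46, 0], 0],
    [0, [-34, -92, 0], 0],
    [0, [-50, -138, 0], 0],
    [0, [-67, -184, 0], 0],
    [0, [-84, -230, 0], 0],
  ],
)

```text
clock: 36.4
ee_pos: [0.5573, -0.2479, 0.2126]
ee_rot: [-0.0, 0.045, 0.999, 0.0]
ft_force: [-0.4, 1.0, 1.2]
width: 0.0853
gripper_force: 0.0
```

>>> arm_command(
  plan=[
    [0, [-4, -11, 0], 0],
    [0, [-4, -11, 0], 0],
    [0, [-4, -11, 0], 0],
  ],
)

```text
clock: 36.7
ee_pos: [0.5598, -0.2565, 0.2127]
ee_rot: [-0.001, 0.045, 0.999, 0.0]
ft_force: [0.4, 0.6, 0.4]
width: 0.0857
gripper_force: 0.0
```

```bash
python3 - <<'E'
from h import *
print(to([.559,-.259,.065],1.48),state()["ee_pos"],state()["clock"])
E
```

```text
(array([  0.4,  -2.7, 147.7]), np.float64(0.0001411322737459031), np.float64(1.48)) [ 0.55981878 -0.25648151  0.21274756] 36.7
```

>>> arm_command(
  plan=[
    [0, [0, -2, 30], 0],
    [0, [0, -2, 75], 0],
    [0, [0, -2, 115], 0],
    [0, [0, -2, 138], 0],
    [0, [0, -2, 147], 0],
  ],
)

```text
clock: 37.2
ee_pos: [0.5583, -0.2565, 0.0638]
ee_rot: [-0.002, 0.044, 0.999, 0.001]
ft_force: [-0.1, 0.2, 0.6]
width: 0.0857
gripper_force: 0.0
```

>>> arm_command(
  plan=[
    [0, [0, 0, 0], 0],
    [1, [0, 0, 0], 0],
    [1, [0, 0, 0], 0],
    [1, [0, 0, 0], 0],
    [1, [0, 0, 0], 0],
  ],
)

```text
clock: 37.7
ee_pos: [0.5612, -0.2598, 0.0685]
ee_rot: [0.002, 0.045, 0.999, -0.001]
ft_force: [-0.1, -0.3, 5.9]
width: 0.0508
gripper_force: 42.0
```

>>> arm_command(
  plan=[
    [1, [0, 0, 0], 0],
    [1, [0, 0, -20], 0],
    [1, [0, 0, -60], 0],
    [1, [0, 0, -105], 0],
    [1, [0, 0, -155], 0],
  ],
)

```text
clock: 38.2
ee_pos: [0.5592, -0.2591, 0.2221]
ee_rot: [-0.001, 0.046, 0.999, 0.0]
ft_force: [-0.3, -1.2, -2.2]
width: 0.0505
gripper_force: 42.9
```

>>> arm_command(
  plan=[
    [1, [7, 45, 0], 0],
    [1, [14, 90, 0], 0],
    [1, [20, 135, 0], 0],
    [1, [26, 179, 0], 0],
    [1, [26, 179, 0], 0],
  ],
)

```text
clock: 38.7
ee_pos: [0.5498, -0.0742, 0.2218]
ee_rot: [0.0, 0.043, 0.999, 0.001]
ft_force: [-0.1, -0.7, -3.4]
width: 0.0504
gripper_force: 43.3
```

>>> arm_command(
  plan=[
    [1, [0, 0, 30], 0],
    [1, [0, 0, 65], 0],
    [1, [0, 0, 100], 0],
    [1, [0, 0, 125], 0],
    [1, [0, 0, 140], 0],
  ],
)

```text
clock: 39.2
ee_pos: [0.5489, -0.079, 0.0788]
ee_rot: [-0.002, 0.046, 0.999, 0.0]
ft_force: [0.5, -0.0, -3.2]
width: 0.0508
gripper_force: 43.3
```

>>> arm_command(
  plan=[
    [1, [0, 0, 6], 0],
    [1, [0, 0, 10], 0],
    [1, [0, 0, 10], 0],
    [1, [0, 0, 10], 0],
  ],
)

```text
clock: 39.6
ee_pos: [0.5511, -0.079, 0.0723]
ee_rot: [0.001, 0.045, 0.999, -0.0]
ft_force: [0.6, 0.1, -2.9]
width: 0.0507
gripper_force: 43.4
```

```bash
python3 - <<'E'
from h import *
print(to([.549,-.0775,.0695]),state()["ee_pos"],state()["ft_force"],state()["clock"])
E
```

```text
(array([2.2, 1.3, 2.8]), None, np.float64(1.48)) [ 0.55110772 -0.07896293  0.07234093] [ 0.57627387  0.12316192 -2.93417811] 39.6
```

>>> arm_command(
  plan=[
    [1, [1, 1, 1], 0],
    [1, [1, 1, 2], 0],
    [1, [1, 1, 2], 0],
    [1, [1, 1, 2], 0],
  ],
)

```text
clock: 40.0
ee_pos: [0.5506, -0.0781, 0.0715]
ee_rot: [0.002, 0.045, 0.999, -0.001]
ft_force: [-0.8, -2.0, 8.2]
width: 0.0508
gripper_force: 44.4
```

>>> arm_command(
  plan=[
    [0, [0, 0, 0], 0],
    [0, [0, 0, 0], 0],
    [0, [0, 0, 0], 0],
    [0, [0, 0, 0], 0],
    [0, [0, 0, 0], 0],
  ],
)

```text
clock: 40.5
ee_pos: [0.5494, -0.0776, 0.0691]
ee_rot: [-0.0, 0.045, 0.999, 0.0]
ft_force: [0.3, -0.5, 0.2]
width: 0.0852
gripper_force: 0.0
```

>>> arm_command(
  plan=[
    [0, [0, 0, -30], 0],
    [0, [0, 0, -75], 0],
    [0, [0, 0, -120], 0],
    [0, [0, 0, -165], 0],
    [0, [0, 0, -210], 0],
  ],
)

```text
clock: 41.0
ee_pos: [0.5491, -0.0776, 0.2811]
ee_rot: [0.0, 0.045, 0.999, 0.0]
ft_force: [2.0, -0.5, -0.0]
width: 0.0857
gripper_force: 0.0
```

>>> arm_command(
  plan=[
    [0, [40, 30, -20], 0],
    [0, [70, 60, -20], 0],
    [0, [70, 60, -20], 0],
    [0, [70, 60, -20], 0],
    [0, [70, 60, -20], 0],
  ],
)

```text
clock: 41.5
ee_pos: [0.4855, -0.0118, 0.2989]
ee_rot: [-0.0, 0.045, 0.999, -0.0]
ft_force: [-0.7, 0.0, -0.3]
width: 0.0853
gripper_force: 0.0
```

```bash
python3 - <<'E'
from h import *
c=read_camera("wrist");print(state()["clock"],state()["ee_pos"])
i=c["image"].copy()
for X in([.549,-.0785,.127],[.4935,-.0095,.122],[.5633,.0444,.117],[.535,.2995,.036]):
    p=proj(c,X);print(p.round(1));cv2.drawMarker(i,tuple(int(v) for v in p.round()),(255,0,255),0,8,1)
cv2.imwrite("pics/w10.png",i)
E
```

```text
41.55 [ 0.48562976 -0.01198618  0.29868396]
[243.5 294.4]
[321. 221.]
[391.2 292.6]
[634.  210.2]
```

View pics/w10.png

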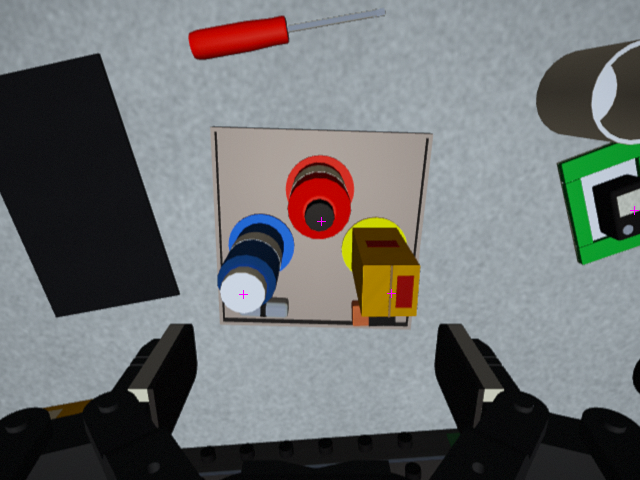

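The tops of the can (243,294), bottle (319,215) and carton (391,290) fall within about 6 px of the predicted disc centres, a few millimetres at most. The pack is still in the dock and the mug hasn't moved, so I'll hand in.

```bash
python3 -c "
from cell import *
print(sign_off())"
```

```text
the job is handed in; nothing more can be done
None
```

The job is handed in at about 42 s on the robot's clock: the pack lies label up in the dock, within about 1 mm of centre, the can, bottle and carton stand on their own discs within a few millimetres of centre, and the mug was not moved; the hand-in returned no verdict.

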